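Move a drive set to the new dock in bay order

ROBOT

A 7-joint arm with a two-finger parallel gripper is mounted at the origin on a cart in front of the work surface, level with it; the furniture and walls round the work are solid. World frame = base frame: x ahead of the robot, y to its left, z up, the work surface at z = 0. Lengths are in m, angles in rad, forces in N, time in s.
With the tool pointing down it reaches from about 0.425 to 1.025 m from the base axis. Payload 3.6 kg.
Tool frame: the origin (TCP) lies on the centre line of the jaws, within the pads' length; the fingertips stand 17 mm ahead of it and the grasp point (between the pads) lies 2 mm behind it; z points along the fingers, y is the line along which they close (so a half turn about z gives the same grasp; the last joint's range is limited). The gripper opens to 85 mm and grips with 20 to 120 N. Pads are 22 mm wide; open, the fingers measure 114 mm over their backs; the gripper's body (76 mm by 85 mm) begins 54 mm behind the grasp point. The pads swing forward as they close: fully open they stand 13 mm farther back than shut.
Start: joints at [-1.363, 0.591, 0.048, 1.609, -0.033, 0.943, -0.034], TCP at [0.215, 0.692, 0.248] pointing down, gripper open.
Joint ranges: [-2.69, 2.69], [-0.47, 2.24], [-1.27, 1.36], [0.19, 2.51], [-1.53, 4.68], [0.08, 2.07], [-3.09, 3.09]. Speed limits (rad/s): [2.57, 2.57, 3.14, 3.14, 3.14, 3.14, 3.14].

INTERFACE

Orientations are given as a unit quaternion [w, x, y, z].
In Python, from workcell import ctrl gives the robot as it stands. The module is installed in compiled form; this text tells all that it offers.
- The arm moves only by the tool send_rows, never from a script. Its argument "rows" is a list of rows, each an object with "hand": the opening, from 0 (shut) to 1 (fully open); "dp": the shift along the tool's x, y, z in units of 30 mm (1.0 is 30 mm), a list of three; "rot": the turn, a rotation vector about the tool's x, y, z in units of 6 degrees (1.0 is 6 degrees), a list of three. In form: [{"hand": hand, "dp": [x, y, z], "rot": [wx, wy, wz]}, ...]. A call has 1 to 5 rows; each row is the pose to reach, as a shift and turn from the pose commanded when the call began, along the tool's axes at that moment; what a row does not reach only later rows make up. A row lasts 1/12 s, in which the tool goes at most 41.7 mm and 7.16 degrees, less where a joint would pass 70% of its speed; a pose out of reach is approached as far as the arm can. A call with a gripper value outside its range is refused whole. The fingers move at their own pace and stop on an object; the grip force is fixed at half the most. Time passes only in rows, so rows that repeat a pose let the fingers close. It gives the time, the measured TCP pose, the force, the opening and the grip force at its end, in the units of the state.
- ctrl.get_state(): the state, without advancing time (a new reading comes with each control period).
- ctrl.get_image(name): name is "side" or "top" or "wrist"; returns a dict with "frame" (400x640x3 uint8, red, green, blue), "intrinsics" (3x3 intrinsics, pixels), "k1" (the pictures are not rectified: a ray, as slopes to the right and down, at radius r is drawn at 1 + k1 r^2 times it, then the intrinsics apply), "R" (3x3) and "t" (3): a world point X has camera coordinates R X + t. Camera axes: x right, y down, z forward; pixel columns grow to the right and rows downward; lengths in m; the calibration is good to about 2 mm. A picture is of the moment at which its call begins. There is no depth.
- ctrl.hand_in(): hands the job in; it is judged then, once.
Trained networks look in a picture, given as the dict that the camera call returned (one of the last four; its "shot" number tells which), for a name from the list of things; names that differ only in an ending like _2 or _b are one class to them, and where a whole thing is asked for, a point or a joint stands for the part that bears it (a point fixed in the world has none). Each returns a list of dicts, best first, with "score" (0 to 1); they miss things now and then, are a little off and sometimes report something else, mostly with a low value. They report only what shows in the picture. A call takes as long as a camera call. They do not tell look-alikes from the thing itself.
- ctrl.regions_of(picture, name): "mask" (400x640 bool, what is visible of it) and "extent" ([left, top, width, height] in pixels, round what is visible of it).
The state is a dict: "time": time; "joint_pos": joint angles; "joint_vel": joint speeds; "joint_torque": joint torques, N m; "tcp_pos": TCP position; "orientation": TCP orientation; "contact_force": force on the tool from outside, world axes, zero at the start; "moment": the same for the moment, N m; "grip_width": finger opening in m; "grip_force": force on a finger pad.
Only numpy, scipy, OpenCV 4.12 (cv2) and the standard library are available. Lean on these libraries where they do the work, as an engineer would, in place of code of your own. Each camera call takes 0.05 s, during which the arm holds its last target. There are 200 camera calls.

TASK

Move the four solid-state drives of this storage set from the old black dock to the new white dock, keeping their bay order as counted from the power button of each dock: the drive beside the black dock's button goes into the bay beside the white dock's button, the next one into the next bay, and so on. Keep the drives upright and lower each one fully home in its bay before you let go; do not drop or topple any.

Things in the scene. Friction and masses are not known exactly. Their poses are not given: they have to be found in the camera images.
- dock_old: Old BLACK drive dock, fixed, deck 46 mm high, 134 mm deep. Origin: on the table, mid row; x to the back, y along the row of four bays; housing from y -96 to +128 mm. Round silver power button at the +y end. Bay centres x 0, y +72 (beside button), +24, -24, -72. Bays 75 x 18 mm (x, y), floor 10 mm above the table, top 14 mm flared to 89 x 32. A drive stands in each bay at the start.
- dock_new: New WHITE drive dock, fixed, bays empty; as the black one but mirrored: dark power button at the -y end, housing y -128 to +96 mm. Origin and axes alike. Bay centres x 0, y -72 (beside button), -24, +24, +72 mm; bay floor 10, deck 46 mm above the table. Either dock may be on the left, turned up to 12 degrees. Beware of the wall cabinets: from x 515 mm, 450 mm up.
- drive_red: Solid-state drive with red cap on top, loose, about 0.15 kg: 70 mm wide (x), 15 thick (y), 100 tall (z); fits a bay either way round. Origin: centre of its bottom end, z up. Standing home in a bay its top is 110 mm above the table, so lift over 110 mm to pass others. Pinch across the 15 mm; 33 mm free to the next drive: open fingers part way (36 mm).
- drive_yellow: Solid-state drive with yellow cap on top, loose, about 0.15 kg: 70 mm wide (x), 15 thick (y), 100 tall (z); fits a bay either way round. Origin: centre of its bottom end, z up. Standing home in a bay its top is 110 mm above the table, so lift over 110 mm to pass others. Pinch across the 15 mm; 33 mm free to the next drive: open fingers part way (36 mm).
- drive_green: Solid-state drive with green cap on top, loose, about 0.15 kg: 70 mm wide (x), 15 thick (y), 100 tall (z); fits a bay either way round. Origin: centre of its bottom end, z up. Standing home in a bay its top is 110 mm above the table, so lift over 110 mm to pass others. Pinch across the 15 mm; 33 mm free to the next drive: open fingers part way (36 mm).
- drive_blue: Solid-state drive with blue cap on top, loose, about 0.15 kg: 70 mm wide (x), 15 thick (y), 100 tall (z); fits a bay either way round. Origin: centre of its bottom end, z up. Standing home in a bay its top is 110 mm above the table, so lift over 110 mm to pass others. Pinch across the 15 mm; 33 mm free to the next drive: open fingers part way (36 mm).
- sticker_red: Flat red sticker, 13 x 26 mm, fixed on the black dock's front deck, 55 mm in front of the centre of the bay where the red drive stands at the start: the owner's mark of that drive's bay. Origin: its centre, axes as the dock's.
- sticker_yellow: Flat yellow sticker, 13 x 26 mm, fixed on the black dock's front deck, 55 mm in front of the centre of the bay where the yellow drive stands at the start: the owner's mark of that drive's bay. Origin: its centre, axes as the dock's.
- sticker_green: Flat green sticker, 13 x 26 mm, fixed on the black dock's front deck, 55 mm in front of the centre of the bay where the green drive stands at the start: the owner's mark of that drive's bay. Origin: its centre, axes as the dock's.
- sticker_blue: Flat blue sticker, 13 x 26 mm, fixed on the black dock's front deck, 55 mm in front of the centre of the bay where the blue drive stands at the start: the owner's mark of that drive's bay. Origin: its centre, axes as the dock's.
Mind the look-alikes: they are no part of the job. What is shaped like the drive_yellow but turquoise is not meant.

How it is judged:
By the outcome, as a careful person would: the job done as asked, in the order asked, and still so for the second after the job is handed in, with the robot touching nothing.
It also fails if it takes over 112 s, if anything falls off the work surface, if the arm or the gripper's body presses on something with over 40 N, if the wrist force passes 120 N, or if a joint passes its speed limit or range.

## Working session

There is one attempt and no reset: what is moved stays moved. The work goes in short steps, Python scripts to look and compute and a tool call to move; the robot and the scene stay as the last step left them, time stands still between calls to the robot, and variables do not carry over. Pictures are saved under pics/ and viewed, at most 14 in all, crops included, and the job is handed in when it is done.

Besides the shell and the picture viewer there is one more tool, called as name(argument=value, ...) on one line, values as JSON. send_rows: Moves the arm, as the interface text tells. Its arguments: {"type":"object","properties":{"rows":{"type":"array"}},"required":["rows"]}

```bash
mkdir -p pics; python3 - <<'E'
from workcell import ctrl
import cv2
for n in ("top","side"):
    p=ctrl.get_image(n); cv2.imwrite(f"pics/{n}0.png",p["frame"][:,:,::-1])
    print(n,p["intrinsics"],p["k1"],p["R"],p["t"],p["shot"])
print(ctrl.get_state())
E
```

```text
top [[418.76516764   0.         321.09155951]
 [  0.         418.76516764 202.15607791]
 [  0.           0.           1.        ]] -0.0493550248905732 [[-0.0020201  -0.9992134  -0.03960428]
 [-0.99266799  0.00679016 -0.12068206]
 [ 0.12085605  0.03907011 -0.99190087]] [-0.12011713  0.45251175  0.98074711] 1
side [[417.81105356   0.         313.20163748]
 [  0.         417.81105356 197.51257371]
 [  0.           0.           1.        ]] -0.029408924248651058 [[ 0.94229056 -0.33464802 -0.00996027]
 [-0.18723479 -0.50207984 -0.84430976]
 [ 0.27754574  0.79745002 -0.53576284]] [-0.4354995   0.05026656  0.9448313 ] 2
{'time': 0.1, 'joint_pos': array([-1.36351838,  0.59204531,  0.04832432,  1.60970911, -0.03327879,
        0.94267084, -0.03368717]), 'joint_vel': array([-0.00091952, -0.00221863,  0.0011817 , -0.00118714, -0.00189848,
       -0.00010634,  0.00045968]), 'joint_torque': array([ 4.65442805e-03, -5.49997151e+01,  1.55340068e+00, -1.98825002e+01,
        9.73623886e-03,  3.88755725e-03,  2.27458918e-05]), 'tcp_pos': array([0.21458608, 0.69177138, 0.24723714]), 'orientation': array([-8.06235585e-05,  1.49778860e-01,  9.88719002e-01, -1.01080368e-03]), 'contact_force': array([ 0.18822194,  1.06134881, -0.62200553]), 'moment': array([0.01982217, 0.02447394, 0.05645153]), 'grip_force': 0.0, 'grip_width': 0.08556972583339621}
```

View pics/top0.png

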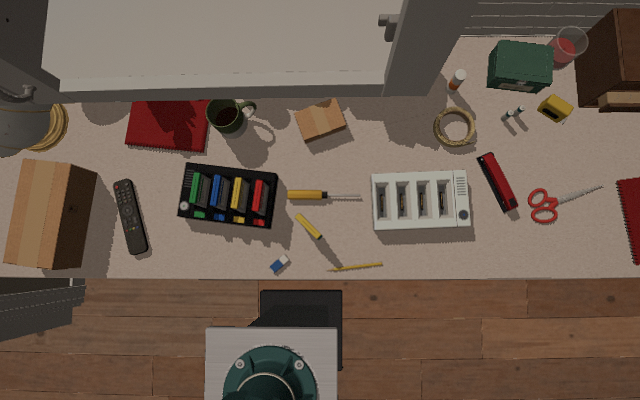

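View pics/side0.png

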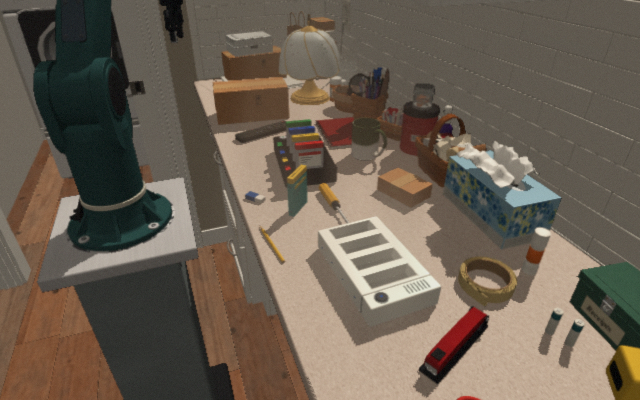

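```bash
cat > h.py <<'E'
import numpy as np, cv2
from workcell import ctrl
def proj(p,X):
    c=np.atleast_2d(X)@p["R"].T+p["t"]; s=c[:,:2]/c[:,2:]
    s=s*(1+p["k1"]*(s**2).sum(1,keepdims=True)); K=p["intrinsics"]
    return s*[K[0,0],K[1,1]]+[K[0,2],K[1,2]]
def ray(p,uv,z):
    K=p["intrinsics"]; d=(np.atleast_2d(uv)-[K[0,2],K[1,2]])/[K[0,0],K[1,1]]
    s=d.copy()
    for _ in range(8): s=d/(1+p["k1"]*(s**2).sum(1,keepdims=True))
    D=np.c_[s,np.ones(len(s))]@p["R"]; C=-p["R"].T@p["t"]
    return C+D*((z-C[2])/D[:,2])[:,None]
def crop(p,x0,y0,x1,y1,f,name):
    cv2.imwrite("pics/"+name,cv2.resize(p["frame"][y0:y1,x0:x1,::-1],None,fx=f,fy=f,interpolation=cv2.INTER_CUBIC))
E
python3 - <<'E'
from h import *
p=ctrl.get_image("top"); s=ctrl.get_image("side")
crop(p,170,155,330,275,5,"c1.png"); crop(p,360,160,480,240,6,"c2.png"); crop(s,240,110,370,220,6,"c3.png")
for q,t in ((p,"top"),(s,"side")):
  for n in ["dock_old","dock_new"]+[a+c for a in("drive_","sticker_") for c in("red","yellow","green","blue")]:
    for r in ctrl.regions_of(q,n):
      if r["score"]>.2:
        ys,xs=np.nonzero(r["mask"]); print(t,n,round(r["score"],2),r["extent"],xs.mean().round(1),ys.mean().round(1),len(xs))
print(ray(p,[[228,196],[420,200],[308,226]],.05))
E
```

```text
top dock_old 0.79 [177.8, 167.2, 100.7, 64.0] 227.7 195.0 3127
top dock_old 0.38 [214.5, 215.5, 9.7, 4.8] 218.9 217.0 60
top dock_new 0.92 [370.4, 171.0, 101.8, 57.6] 420.3 200.1 5450
top drive_red 0.79 [252.7, 178.5, 13.4, 36.9] 260.2 197.2 444
top drive_red 0.41 [369.3, 169.7, 103.7, 60.4] 420.0 200.2 5512
top drive_yellow 0.79 [231.9, 177.9, 18.2, 32.8] 240.1 194.4 428
top drive_yellow 0.72 [179.0, 165.4, 99.4, 64.6] 227.6 194.6 3185
top drive_yellow 0.67 [294.6, 214.0, 26.4, 28.6] 309.0 227.1 197
top drive_yellow 0.37 [251.2, 178.5, 18.4, 36.2] 260.3 196.9 462
top drive_green 0.91 [190.4, 171.8, 18.1, 37.7] 199.5 189.8 568
top drive_blue 0.91 [212.9, 175.4, 15.7, 35.9] 219.5 192.6 558
top sticker_red 0.44 [254.9, 216.4, 11.7, 8.9] 259.0 222.2 62
top sticker_yellow 0.4 [234.6, 217.1, 10.4, 5.0] 238.8 219.3 35
top sticker_green 0.56 [195.1, 212.4, 10.8, 5.1] 199.1 214.4 46
top sticker_green 0.42 [232.4, 178.4, 15.1, 34.1] 240.0 195.0 460
top sticker_blue 0.58 [214.6, 214.6, 10.7, 6.0] 218.9 217.0 54
side dock_old 0.66 [275.2, 135.9, 58.2, 50.5] 305.4 165.5 1154
side dock_new 0.83 [318.8, 218.1, 123.2, 106.6] 377.2 270.3 7942
side drive_red 0.62 [293.6, 140.3, 30.6, 29.8] 309.4 153.9 755
side drive_yellow 0.73 [289.2, 166.2, 20.5, 51.8] 296.9 190.0 825
side drive_yellow 0.62 [294.3, 131.7, 23.1, 28.8] 302.7 140.0 242
side drive_yellow 0.6 [290.7, 126.7, 22.6, 21.7] 299.9 131.4 226
side drive_green 0.8 [288.1, 123.8, 22.7, 6.9] 299.7 123.4 114
side drive_blue 0.58 [288.7, 127.9, 24.2, 11.2] 301.3 130.3 196
side sticker_green 0.28 [318.3, 219.4, 124.0, 108.8] 377.2 270.3 8120
[[ 0.46516023  0.0979267   0.05      ]
 [ 0.45241285 -0.35350848  0.05      ]
 [ 0.39320253 -0.09247543  0.05      ]]
```

View pics/c1.png

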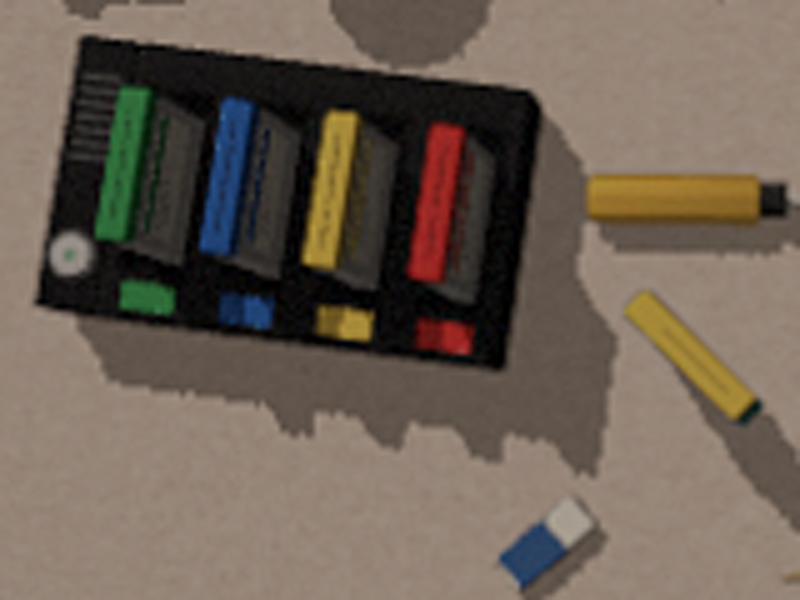

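View pics/c2.png

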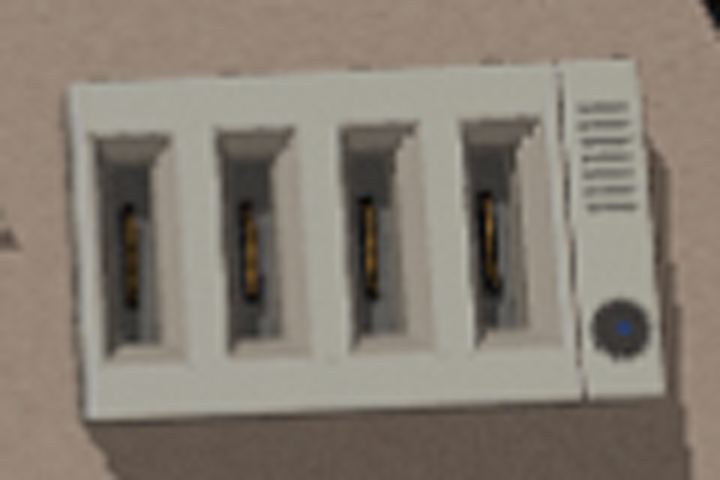

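View pics/c3.png

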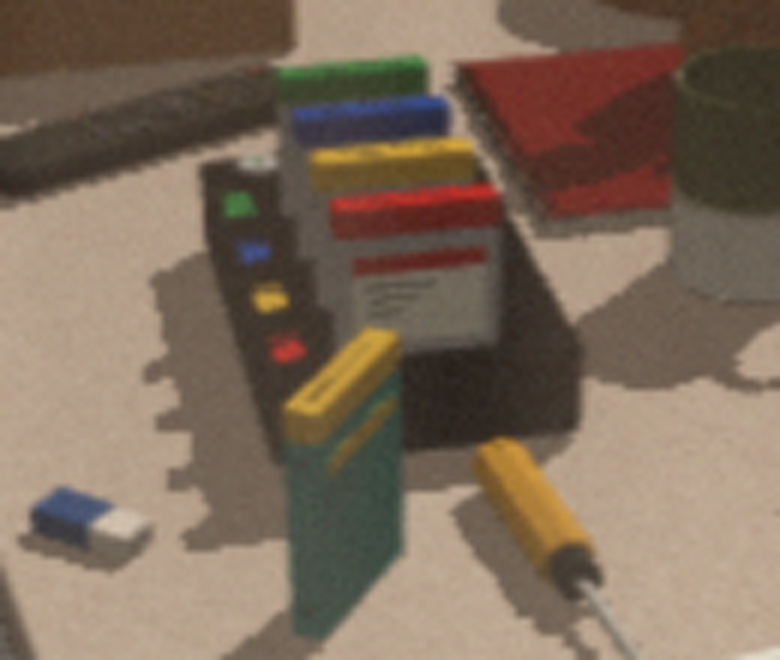

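The real yellow drive is the grey-bodied one in the black dock's bay at top (240,194). The turquoise one standing loose at top (308,226) is the look-alike, so it is only an obstacle. From the button at (184,206), the black dock's order is green, blue, yellow, red. The white dock's button is at (463,214), at its right end.

```bash
cat > fit.py <<'E'
from h import *
from scipy.optimize import minimize
def sil(p,pose,y0,y1):
    x,y,a=pose; c,s=np.cos(a),np.sin(a)
    L=np.array([[i,j,k] for i in(-.067,.067) for j in(y0,y1) for k in(0,.046)])
    W=L@np.array([[c,s,0],[-s,c,0],[0,0,1]])+[x,y,0]
    h=cv2.convexHull(proj(p,W).astype(np.float32))[:,0]
    m=np.zeros((400*4,640*4),np.uint8); cv2.fillConvexPoly(m,np.round((h+.5)*4*16).astype(int)-8,1,shift=4)
    return cv2.resize(m.astype(np.float32),(640,400),interpolation=cv2.INTER_AREA)
def fit(pm,y0,y1,x0):
    f=lambda q:sum(np.abs(sil(p,[q[0]/100,q[1]/100,q[2]/10],y0,y1)-m).sum()/m.sum() for p,m in pm)
    best=min((minimize(f,[x0[0]*100,x0[1]*100,a],method="Nelder-Mead",options=dict(initial_simplex=np.array([[x0[0]*100,x0[1]*100,a]]*4)+np.vstack([np.zeros(3),np.diag([1,1,.4])]),xatol=1e-3,fatol=1e-5,maxiter=400)) for a in(-1,0,1)),key=lambda r:r.fun)
    return best.x/[100,100,10],best.fun
E
python3 - <<'E'
from fit import *
p=ctrl.get_image("top"); s=ctrl.get_image("side")
def g(q,n,hull):
    m=ctrl.regions_of(q,n)[0]["mask"].astype(np.uint8)
    m=cv2.morphologyEx(m,cv2.MORPH_OPEN,np.ones((3,3)))
    if hull: m=cv2.fillConvexPoly(np.zeros_like(m),cv2.convexHull(cv2.findNonZero(m)),1)
    return m.astype(np.float32)
mt,ms,mo=g(p,"dock_new",1),g(s,"dock_new",1),g(p,"dock_old",1)
print("new both",fit([(p,mt),(s,ms)],-.128,.096,(.45,-.34)))
print("new top",fit([(p,mt)],-.128,.096,(.45,-.34)))
print("new side",fit([(s,ms)],-.128,.096,(.45,-.34)))
print("old top",fit([(p,mo)],-.096,.128,(.465,.085)))
hsv=cv2.cvtColor(p["frame"],cv2.COLOR_RGB2HSV).astype(int)
for n in("green","blue","yellow","red"):
    r=[r for r in ctrl.regions_of(p,"drive_"+n) if r["extent"][0]<280 and r["extent"][2]<40][0]
    m=(r["mask"]&(hsv[...,1]>120)&(hsv[...,2]>90)).astype(np.uint8)
    c,wh,a=cv2.minAreaRect(max(cv2.findContours(m,0,2)[0],key=cv2.contourArea))
    pts=ray(p,cv2.boxPoints((c,wh,a)),.11); print(n,ray(p,[c],.11).round(4),np.linalg.norm(np.diff(pts,axis=0),axis=1).round(3))
E
```

```text
Traceback (most recent call last):
IndexError: list index out of range
```

```bash
cat > m1.py <<'E'
from fit import *
P={}
def g(cam,n):
    for _ in range(6):
        q=P.get(cam) or ctrl.get_image(cam); P[cam]=q
        r=[r for r in ctrl.regions_of(q,n) if r["score"]>.5]
        if r: break
        P.pop(cam)
    m=cv2.morphologyEx(r[0]["mask"].astype(np.uint8),cv2.MORPH_OPEN,np.ones((3,3)))
    return q,cv2.fillConvexPoly(np.zeros_like(m),cv2.convexHull(cv2.findNonZero(m)),1).astype(np.float32)
a,b,c=g("top","dock_new"),g("side","dock_new"),g("top","dock_old")
print("new both",fit([a,b],-.128,.096,(.45,-.34)))
print("new top",fit([a],-.128,.096,(.45,-.34)))
print("old top",fit([c],-.096,.128,(.465,.085)))
p=c[0]
hsv=cv2.cvtColor(p["frame"],cv2.COLOR_RGB2HSV).astype(int)
for n,x in(("green",197),("blue",217),("yellow",237),("red",258)):
    m=((hsv[...,1]>120)&(hsv[...,2]>90)).astype(np.uint8); m[:168]=0; m[213:]=0; m[:,:x-12]=0; m[:,x+12:]=0
    k=max(cv2.findContours(m,0,2)[0],key=cv2.contourArea)
    r=cv2.minAreaRect(k); pts=ray(p,cv2.boxPoints(r),.11); print(n,ray(p,[r[0]],.11).round(4),np.linalg.norm(np.diff(pts,axis=0),axis=1).round(3),r[0])
E
python3 m1.py
```

```text
new both (array([ 0.45372057, -0.33988435,  0.02908845]), np.float64(0.05543149262666702))
new top (array([ 0.45373403, -0.34022666,  0.03235156]), np.float64(0.023006267845630646))
old top (array([ 0.46767906,  0.0890233 , -0.13275463]), np.float64(0.029005400836467743))
green [[0.4774 0.1608 0.11  ]] [0.066 0.012 0.066] (193.63514709472656, 187.18917846679688)
blue [[0.4712 0.1128 0.11  ]] [0.068 0.013 0.068] (214.54052734375, 189.7567596435547)
yellow [[0.4651 0.0651 0.11  ]] [0.071 0.015 0.071] (235.5364990234375, 192.26893615722656)
red [[0.4585 0.0175 0.11  ]] [0.069 0.015 0.069] (256.6502685546875, 195.0231170654297)
```

send_rows(rows=[{"hand": 0.42, "dp": [-1.36, -1.43, 0], "rot": [0, 0, -0.4]}, {"hand": 0.42, "dp": [-2.3, -2.4, 0.3], "rot": [0, 0, -0.8]}, {"hand": 0.42, "dp": [-3.2, -3.4, 0.6], "rot": [0, 0, -1.2]}, {"hand": 0.42, "dp": [-4.1, -4.3, 0.9], "rot": [0, 0, -1.6]}, {"hand": 0.42, "dp": [-5.0, -5.3, 1.2], "rot": [0, 0, -1.6]}])

```text
time: 2.12
tcp_pos: [0.306, 0.507, 0.2154]
orientation: [0.0, 0.066, 0.998, 0.001]
contact_force: [0.2, -0.8, 0.1]
grip_width: 0.0363
grip_force: 0.0
```

```bash
cat > go.py <<'E'
from h import *
import sys
from scipy.spatial.transform import Rotation as Ro
O=dict(old=(.468,.089,-.132),new=(.4537,-.340,.031))
def tgt(d,y,z):
    x0,y0,a=O[d]; return np.array([x0-np.sin(a)*y,y0+np.cos(a)*y,z]),a
def rel(s,d,y,z):
    T,a=tgt(d,y,z); w,x,yy,zz=s["orientation"]; R=Ro.from_quat([x,yy,zz,w])
    c,sn=np.cos(a),np.sin(a); G=Ro.from_matrix(np.array([[-c,-sn,0],[-sn,c,0],[0,0,-1]]).T if 0 else np.array([[-c,-sn,0],[-sn,c,0],[0,0,-1]]))
    return R.inv().apply(T-s["tcp_pos"])/.03, np.degrees((R.inv()*G).as_rotvec())/6
if __name__=="__main__":
    s=ctrl.get_state(); np.set_printoptions(precision=3,suppress=True)
    print(s["time"],s["tcp_pos"],s["grip_width"],s["grip_force"],s["contact_force"])
    dp,r=rel(s,sys.argv[1],float(sys.argv[2])/1e3,float(sys.argv[3])/1e3); print("dp",dp,"rot",r)
E
python3 go.py old 72 210
```

```text
2.1167 [0.306 0.507 0.215] 0.036305097721004626 0.0 [ 0.182 -0.786  0.11 ]
dp [ -7.181 -10.704   0.174] rot [0.01  0.006 0.004]
```

send_rows(rows=[{"hand": 0.42, "dp": [-0.75, -1.1, 0], "rot": [0, 0, 0]}, {"hand": 0.42, "dp": [-1.5, -2.2, 0], "rot": [0, 0, 0]}, {"hand": 0.42, "dp": [-2.25, -3.3, 0], "rot": [0, 0, 0]}, {"hand": 0.42, "dp": [-3.0, -4.4, 0], "rot": [0, 0, 0]}, {"hand": 0.42, "dp": [-3.7, -5.5, 0], "rot": [0, 0, 0]}])

```text
time: 2.53
tcp_pos: [0.3943, 0.3285, 0.2157]
orientation: [0.0, 0.067, 0.998, 0.0]
contact_force: [0.5, 0.9, 0.4]
grip_width: 0.036
grip_force: 0.0
```

send_rows(rows=[{"hand": 0.42, "dp": [-0.75, -1.1, 0], "rot": [0, 0, 0]}, {"hand": 0.42, "dp": [-1.5, -2.2, 0], "rot": [0, 0, 0]}, {"hand": 0.42, "dp": [-2.25, -3.3, 0], "rot": [0, 0, 0]}, {"hand": 0.42, "dp": [-3.0, -4.3, 0], "rot": [0, 0, 0]}, {"hand": 0.42, "dp": [-3.4, -5.1, 0], "rot": [0, 0, 0]}])

```text
time: 2.95
tcp_pos: [0.4766, 0.1617, 0.2159]
orientation: [0.001, 0.068, 0.998, -0.0]
contact_force: [0.2, -0.2, 0.1]
grip_width: 0.0359
grip_force: 0.0
```

send_rows(rows=[{"hand": 0.42, "dp": [0, 0, 0], "rot": [0, 0, 0]}, {"hand": 0.42, "dp": [0, 0, 0], "rot": [0, 0, 0]}])

```text
time: 3.12
tcp_pos: [0.4749, 0.163, 0.2156]
orientation: [0.0, 0.069, 0.998, -0.0]
contact_force: [-0.8, 1.1, -0.3]
grip_width: 0.0357
grip_force: 0.0
```

```bash
python3 go.py old 72 210; python3 - <<'E'
from h import *
p=ctrl.get_image("wrist"); cv2.imwrite("pics/w1.png",p["frame"][:,:,::-1])
for z in(.11,):
  from go import tgt
  print([proj(p,tgt("old",y/1e3,.11)[0]).round(0) for y in(72,24,-24,-72)])
E
```

```text
3.1167 [0.475 0.163 0.216] 0.03566827012623213 0.0 [-0.834  1.127 -0.302]
dp [-0.098 -0.074  0.187] rot [-0.002  0.007 -0.058]
[array([[312., 211.]]), array([[244., 212.]]), array([[176., 212.]]), array([[107., 213.]])]
```

View pics/w1.png

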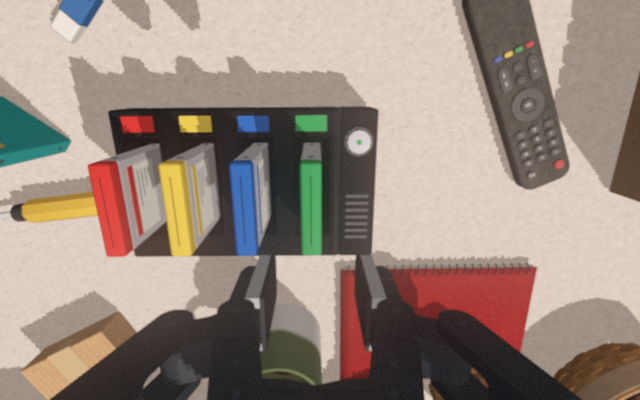

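send_rows(rows=[{"hand": 0.42, "dp": [-0.1, -0.07, 0.6], "rot": [0, 0, -0.05]}, {"hand": 0.42, "dp": [-0.1, -0.07, 1.6], "rot": [0, 0, -0.05]}, {"hand": 0.42, "dp": [-0.1, -0.07, 2.6], "rot": [0, 0, -0.05]}, {"hand": 0.42, "dp": [-0.1, -0.07, 3.6], "rot": [0, 0, -0.05]}, {"hand": 0.42, "dp": [-0.1, -0.07, 4.3], "rot": [0, 0, -0.05]}])

```text
time: 3.58
tcp_pos: [0.4754, 0.1648, 0.0844]
orientation: [-0.001, 0.062, 0.998, 0.0]
contact_force: [-0.9, 0.4, -1.2]
grip_width: 0.0358
grip_force: 0.0
```

send_rows(rows=[{"hand": 0.42, "dp": [0, 0, 0], "rot": [0, 0, 0]}, {"hand": 0.42, "dp": [0, 0, 0], "rot": [0, 0, 0]}, {"hand": 0, "dp": [0, 0, 0], "rot": [0, 0, 0]}, {"hand": 0, "dp": [0, 0, 0], "rot": [0, 0, 0]}, {"hand": 0, "dp": [0, 0, 0], "rot": [0, 0, 0]}])

```text
time: 4.0
tcp_pos: [0.4769, 0.1617, 0.0877]
orientation: [0.001, 0.064, 0.998, -0.0]
contact_force: [-0.7, -2.8, -0.6]
grip_width: 0.0147
grip_force: 58.2
```

send_rows(rows=[{"hand": 0, "dp": [0, 0, 0], "rot": [0, 0, 0]}, {"hand": 0, "dp": [0, 0, 0], "rot": [0, 0, 0]}])

```text
time: 4.17
tcp_pos: [0.477, 0.1617, 0.0875]
orientation: [0.0, 0.065, 0.998, -0.0]
contact_force: [-1.3, -5.1, 7.5]
grip_width: 0.014
grip_force: 59.0
```

```bash
python3 go.py old 72 215
```

```text
4.1667 [0.477 0.162 0.088] 0.01404024557543821 59.017372727394104 [-1.257 -5.063  7.457]
dp [-0.027 -0.042 -4.249] rot [-0.004  0.009  0.027]
```

send_rows(rows=[{"hand": 0, "dp": [0, 0, -0.4], "rot": [0, 0, 0]}, {"hand": 0, "dp": [0, 0, -1.3], "rot": [0, 0, 0]}, {"hand": 0, "dp": [0, 0, -2.3], "rot": [0, 0, 0]}, {"hand": 0, "dp": [0, 0, -3.3], "rot": [0, 0, 0]}, {"hand": 0, "dp": [0, 0, -4.2], "rot": [0, 0, 0]}])

```text
time: 4.58
tcp_pos: [0.477, 0.1636, 0.2146]
orientation: [0.001, 0.063, 0.998, 0.001]
contact_force: [0.2, 0.9, -1.2]
grip_width: 0.0141
grip_force: 58.2
```

```bash
python3 go.py new -72 215
```

```text
4.5833 [0.477 0.164 0.215] 0.014129112471353256 58.2088565826416 [ 0.171  0.856 -1.204]
dp [ -1.73  -19.121  -0.052] rot [ 0.019  0.02  -1.508]
```

send_rows(rows=[{"hand": 0, "dp": [-0.1, -0.9, 0], "rot": [0, 0, -0.3]}, {"hand": 0, "dp": [-0.2, -2.1, 0], "rot": [0, 0, -0.6]}, {"hand": 0, "dp": [-0.3, -3.4, 0], "rot": [0, 0, -0.9]}, {"hand": 0, "dp": [-0.4, -4.7, 0], "rot": [0, 0, -1.2]}, {"hand": 0, "dp": [-0.5, -6.0, 0], "rot": [0, 0, -1.5]}])

```text
time: 5.0
tcp_pos: [0.469, -0.0185, 0.2132]
orientation: [0.001, -0.016, 1.0, 0.0]
contact_force: [0.8, -0.3, -0.5]
grip_width: 0.0141
grip_force: 58.3
```

```bash
python3 go.py new -72 215
```

```text
5.0 [ 0.469 -0.018  0.213] 0.014083254766404124 58.272117376327515 [ 0.76  -0.306 -0.458]
dp [  0.866 -13.096  -0.074] rot [0.008 0.027 0.018]
```

send_rows(rows=[{"hand": 0, "dp": [0.1, -1.3, 0], "rot": [0, 0, 0]}, {"hand": 0, "dp": [0.2, -2.6, 0], "rot": [0, 0, 0]}, {"hand": 0, "dp": [0.3, -3.9, 0], "rot": [0, 0, 0]}, {"hand": 0, "dp": [0.4, -5.2, 0], "rot": [0, 0, 0]}, {"hand": 0, "dp": [0.5, -6.5, 0], "rot": [0, 0, 0]}])

```text
time: 5.42
tcp_pos: [0.4598, -0.2145, 0.2131]
orientation: [0.001, -0.015, 1.0, 0.0]
contact_force: [0.5, 0.7, -1.2]
grip_width: 0.0139
grip_force: 58.3
```

send_rows(rows=[{"hand": 0, "dp": [0.1, -1.3, 0], "rot": [0, 0, 0]}, {"hand": 0, "dp": [0.2, -2.6, 0], "rot": [0, 0, 0]}, {"hand": 0, "dp": [0.3, -3.9, 0], "rot": [0, 0, 0]}, {"hand": 0, "dp": [0.35, -5.1, 0], "rot": [0, 0, 0]}, {"hand": 0, "dp": [0.37, -6.3, 0], "rot": [0, 0, 0]}])

```text
time: 5.83
tcp_pos: [0.4539, -0.4041, 0.2129]
orientation: [0.001, -0.015, 1.0, -0.0]
contact_force: [1.1, -0.6, -1.2]
grip_width: 0.0144
grip_force: 58.3
```

send_rows(rows=[{"hand": 0, "dp": [0, 0, 0], "rot": [0, 0, 0]}, {"hand": 0, "dp": [0, 0, 0], "rot": [0, 0, 0]}, {"hand": 0, "dp": [0, 0, 0], "rot": [0, 0, 0]}])

```text
time: 6.08
tcp_pos: [0.4542, -0.4016, 0.2124]
orientation: [0.0, -0.015, 1.0, 0.001]
contact_force: [0.2, -0.4, -1.4]
grip_width: 0.0143
grip_force: 58.5
```

```bash
python3 go.py new -72 215;python3 - <<'E'
from h import *
from go import tgt
p=ctrl.get_image("wrist"); f=p["frame"].copy()
for y in(-72,-24,24,72):
  c,a=tgt("new",y/1e3,.046); 
  for dx,dy in((-.0445,-.016),(-.0445,.016),(.0445,-.016),(.0445,.016)):
    q=proj(p,c+[dx*np.cos(a)-dy*np.sin(a),dx*np.sin(a)+dy*np.cos(a),0])[0]
    cv2.circle(f,tuple(np.round(q).astype(int)),2,(255,0,255),-1)
cv2.imwrite("pics/w2.png",f[:,:,::-1])
E
```

```text
6.0833 [ 0.454 -0.402  0.212] 0.0143085788924412 58.49183678627014 [ 0.165 -0.397 -1.381]
dp [-0.048 -0.348 -0.087] rot [ 0.01   0.008 -0.013]
```

View pics/w2.png

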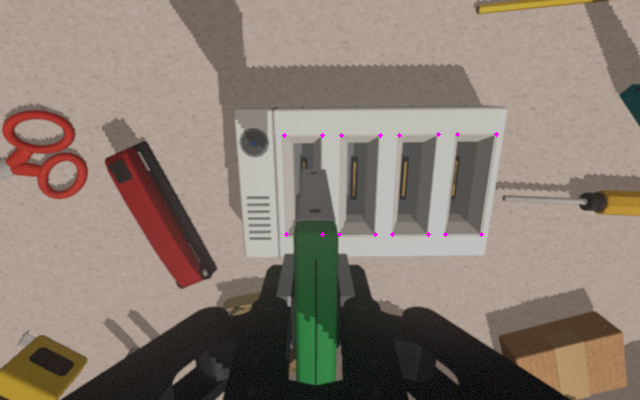

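send_rows(rows=[{"hand": 0, "dp": [-0.05, -0.35, 0], "rot": [0, 0, 0]}, {"hand": 0, "dp": [-0.05, -0.35, 0.3], "rot": [0, 0, 0]}, {"hand": 0, "dp": [-0.05, -0.35, 1.0], "rot": [0, 0, 0]}, {"hand": 0, "dp": [-0.05, -0.35, 1.8], "rot": [0, 0, 0]}, {"hand": 0, "dp": [-0.05, -0.35, 2.4], "rot": [0, 0, 0]}])

```text
time: 6.55
tcp_pos: [0.4555, -0.412, 0.1387]
orientation: [-0.0, -0.015, 1.0, 0.0]
contact_force: [0.2, -0.1, -0.2]
grip_width: 0.0142
grip_force: 58.6
```

send_rows(rows=[{"hand": 0, "dp": [0, 0, 0.1], "rot": [0, 0, 0]}, {"hand": 0, "dp": [0, 0, 0.3], "rot": [0, 0, 0]}, {"hand": 0, "dp": [0, 0, 0.5], "rot": [0, 0, 0]}, {"hand": 0, "dp": [0, 0, 0.7], "rot": [0, 0, 0]}, {"hand": 0, "dp": [0, 0, 0.7], "rot": [0, 0, 0]}])

```text
time: 6.97
tcp_pos: [0.4555, -0.4128, 0.1189]
orientation: [-0.0, -0.015, 1.0, 0.0]
contact_force: [-0.4, 0.8, -1.8]
grip_width: 0.0138
grip_force: 58.5
```

```bash
python3 go.py new -72 87.5
```

```text
6.9667 [ 0.455 -0.413  0.119] 0.013762455106300149 58.48989129066467 [-0.363  0.792 -1.761]
dp [-0.017  0.027  1.047] rot [ 0.003 -0.003 -0.016]
```

send_rows(rows=[{"hand": 0, "dp": [-0.02, 0.03, 0.25], "rot": [0, 0, 0]}, {"hand": 0, "dp": [-0.02, 0.03, 0.5], "rot": [0, 0, 0]}, {"hand": 0, "dp": [-0.02, 0.03, 0.75], "rot": [0, 0, 0]}, {"hand": 0, "dp": [-0.02, 0.03, 0.95], "rot": [0, 0, 0]}, {"hand": 0, "dp": [-0.02, 0.03, 0.95], "rot": [0, 0, 0]}])

```text
time: 7.38
tcp_pos: [0.4553, -0.4113, 0.0892]
orientation: [-0.001, -0.015, 1.0, 0.001]
contact_force: [-0.9, 0.2, -1.1]
grip_width: 0.0145
grip_force: 58.8
```

send_rows(rows=[{"hand": 0, "dp": [0, 0, 0.04], "rot": [0, 0, 0]}, {"hand": 0, "dp": [0, 0, 0.08], "rot": [0, 0, 0]}, {"hand": 0, "dp": [0, 0, 0.12], "rot": [0, 0, 0]}, {"hand": 0, "dp": [0, 0, 0.12], "rot": [0, 0, 0]}])

```text
time: 7.72
tcp_pos: [0.4563, -0.4123, 0.0875]
orientation: [0.0, -0.014, 1.0, -0.0]
contact_force: [-0.6, -0.7, -1.3]
grip_width: 0.0145
grip_force: 58.7
```

```bash
python3 go.py new -72 215
```

```text
7.7167 [ 0.456 -0.412  0.088] 0.014512874907105506 58.69961142539978 [-0.645 -0.711 -1.317]
dp [ 0.009  0.01  -4.25 ] rot [-0.004  0.005 -0.019]
```

send_rows(rows=[{"hand": 0, "dp": [0, 0, 0.03], "rot": [0, 0, 0]}, {"hand": 0, "dp": [0, 0, 0.05], "rot": [0, 0, 0]}, {"hand": 0, "dp": [0, 0, 0.05], "rot": [0, 0, 0]}])

```text
time: 7.97
tcp_pos: [0.4563, -0.4124, 0.0874]
orientation: [0.0, -0.014, 1.0, -0.0]
contact_force: [-2.6, 1.2, 9.3]
grip_width: 0.0143
grip_force: 60.2
```

send_rows(rows=[{"hand": 0, "dp": [0, 0, 0.03], "rot": [0, 0, 0]}, {"hand": 0, "dp": [0, 0, 0.05], "rot": [0, 0, 0]}, {"hand": 0, "dp": [0, 0, 0.05], "rot": [0, 0, 0]}])

```text
time: 8.22
tcp_pos: [0.4563, -0.4125, 0.0873]
orientation: [0.0, -0.014, 1.0, -0.0]
contact_force: [-3.3, 2.6, 18.3]
grip_width: 0.0142
grip_force: 61.7
```

send_rows(rows=[{"hand": 0.42, "dp": [0, 0, -0.1], "rot": [0, 0, 0]}, {"hand": 0.42, "dp": [0, 0, -0.1], "rot": [0, 0, 0]}, {"hand": 0.42, "dp": [0, 0, -0.1], "rot": [0, 0, 0]}, {"hand": 0.42, "dp": [0, 0, -0.1], "rot": [0, 0, 0]}])

```text
time: 8.55
tcp_pos: [0.4561, -0.412, 0.0871]
orientation: [-0.0, -0.015, 1.0, 0.0]
contact_force: [-0.3, 0.2, 0.2]
grip_width: 0.0361
grip_force: 0.0
```

send_rows(rows=[{"hand": 0.42, "dp": [0, 0, -0.5], "rot": [0, 0, 0]}, {"hand": 0.42, "dp": [0, 0, -1.3], "rot": [0, 0, 0]}, {"hand": 0.42, "dp": [0, 0, -2.1], "rot": [0, 0, 0]}, {"hand": 0.42, "dp": [0, 0, -2.9], "rot": [0, 0, 0]}])

```text
time: 8.88
tcp_pos: [0.4557, -0.4117, 0.1743]
orientation: [-0.001, -0.015, 1.0, 0.001]
contact_force: [0.2, -0.1, -0.5]
grip_width: 0.0357
grip_force: 0.0
```

```bash
python3 go.py old 24 175; python3 -c "
from h import *
p=ctrl.get_image('side'); crop(p,240,110,460,330,3,'s2.png')"
```

```text
8.8833 [ 0.456 -0.412  0.174] 0.03568651668180388 0.0 [ 0.179 -0.077 -0.517]
dp [-1.025 17.461 -0.004] rot [ 0.01  -0.014  1.539]
```

View pics/s2.png

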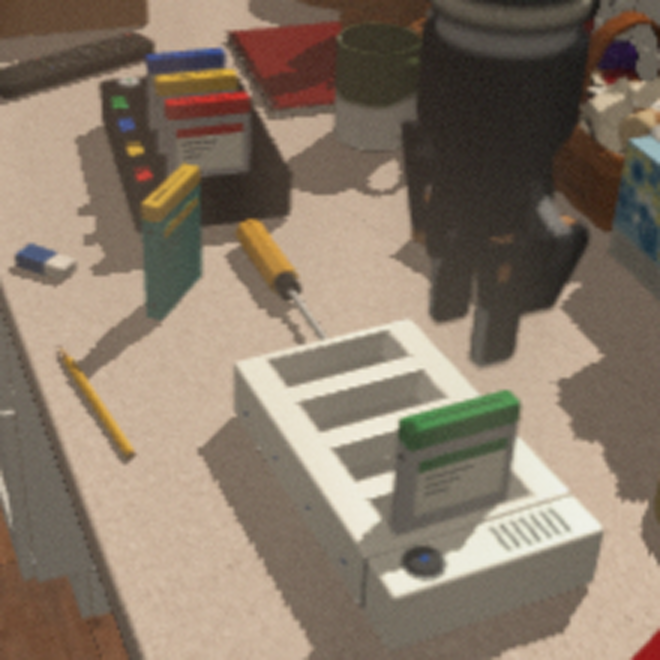

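The green drive stands home in the white dock's bay beside its button, at side (393,263). Next is blue.

send_rows(rows=[{"hand": 0.42, "dp": [-0.05, 0.8, 0], "rot": [0, 0, 0]}, {"hand": 0.42, "dp": [-0.15, 2.1, 0], "rot": [0, 0, 0]}, {"hand": 0.42, "dp": [-0.2, 3.4, 0], "rot": [0, 0, 0]}, {"hand": 0.42, "dp": [-0.3, 4.7, 0], "rot": [0, 0, 0]}, {"hand": 0.42, "dp": [-0.35, 6.0, 0], "rot": [0, 0, 0]}])

```text
time: 9.35
tcp_pos: [0.4612, -0.2302, 0.1739]
orientation: [0.0, -0.014, 1.0, 0.0]
contact_force: [0.8, -0.4, -0.4]
grip_width: 0.0361
grip_force: 0.0
```

send_rows(rows=[{"hand": 0.42, "dp": [-0.05, 1.3, 0], "rot": [0, 0, 0]}, {"hand": 0.42, "dp": [-0.15, 2.6, 0], "rot": [0, 0, 0]}, {"hand": 0.42, "dp": [-0.2, 3.9, 0], "rot": [0, 0, 0]}, {"hand": 0.42, "dp": [-0.3, 5.2, 0], "rot": [0, 0, 0]}, {"hand": 0.42, "dp": [-0.35, 6.4, 0], "rot": [0, 0, 0]}])

```text
time: 9.77
tcp_pos: [0.4661, -0.0373, 0.174]
orientation: [0.0, -0.015, 1.0, 0.0]
contact_force: [1.7, -0.4, -0.1]
grip_width: 0.0358
grip_force: 0.0
```

send_rows(rows=[{"hand": 0.42, "dp": [-0.05, 1.3, 0], "rot": [0, 0, 0.3]}, {"hand": 0.42, "dp": [-0.15, 2.6, 0], "rot": [0, 0, 0.7]}, {"hand": 0.42, "dp": [-0.2, 3.8, 0], "rot": [0, 0, 1.1]}, {"hand": 0.42, "dp": [-0.3, 5.0, 0], "rot": [0, 0, 1.54]}, {"hand": 0.42, "dp": [-0.3, 5.05, 0], "rot": [0, 0, 1.54]}])

```text
time: 10.18
tcp_pos: [0.4714, 0.1212, 0.174]
orientation: [0.001, 0.06, 0.998, 0.002]
contact_force: [1.0, -0.2, -0.8]
grip_width: 0.0362
grip_force: 0.0
```

send_rows(rows=[{"hand": 0.42, "dp": [0, 0, 0], "rot": [0, 0, 0]}, {"hand": 0.42, "dp": [0, 0, 0], "rot": [0, 0, 0]}])

```text
time: 10.35
tcp_pos: [0.4704, 0.1118, 0.1739]
orientation: [-0.0, 0.066, 0.998, -0.0]
contact_force: [-0.1, -0.4, 0.1]
grip_width: 0.0359
grip_force: 0.0
```

```bash
python3 go.py old 24 87
```

```text
10.35 [0.47  0.112 0.174] 0.03590378315087185 0.0 [-0.128 -0.389  0.093]
dp [-0.021  0.04   2.895] rot [-0.009 -0.007  0.007]
```

send_rows(rows=[{"hand": 0.42, "dp": [0, 0.03, 0.6], "rot": [0, 0, 0]}, {"hand": 0.42, "dp": [0, 0.03, 1.5], "rot": [0, 0, 0]}, {"hand": 0.42, "dp": [0, 0.03, 2.3], "rot": [0, 0, 0]}, {"hand": 0.42, "dp": [0, 0.03, 2.85], "rot": [0, 0, 0]}, {"hand": 0.42, "dp": [0, 0.03, 2.85], "rot": [0, 0, 0]}])

```text
time: 10.77
tcp_pos: [0.469, 0.1099, 0.0861]
orientation: [-0.003, 0.068, 0.998, -0.002]
contact_force: [-0.8, -0.9, 0.2]
grip_width: 0.0359
grip_force: 0.0
```

send_rows(rows=[{"hand": 0.42, "dp": [0, 0, 0], "rot": [0, 0, 0]}, {"hand": 0, "dp": [0, 0, 0], "rot": [0, 0, 0]}, {"hand": 0, "dp": [0, 0, 0], "rot": [0, 0, 0]}, {"hand": 0, "dp": [0, 0, 0], "rot": [0, 0, 0]}, {"hand": 0, "dp": [0, 0, 0], "rot": [0, 0, 0]}])

```text
time: 11.18
tcp_pos: [0.4719, 0.1128, 0.0899]
orientation: [0.001, 0.066, 0.998, 0.0]
contact_force: [-0.4, -1.1, 4.1]
grip_width: 0.0143
grip_force: 59.1
```

send_rows(rows=[{"hand": 0, "dp": [0, 0, 0], "rot": [0, 0, 0]}, {"hand": 0, "dp": [0, 0, 0], "rot": [0, 0, 0]}])

```text
time: 11.35
tcp_pos: [0.4718, 0.1128, 0.0898]
orientation: [0.001, 0.066, 0.998, 0.0]
contact_force: [0.5, -2.4, 6.2]
grip_width: 0.0145
grip_force: 59.4
```

Grasped with TCP at 0.0898, so home TCP z should be about 0.0897. Now lift and start the transit.

send_rows(rows=[{"hand": 0, "dp": [0, 0, -0.4], "rot": [0, 0, 0]}, {"hand": 0, "dp": [0, 0, -1.3], "rot": [0, 0, 0]}, {"hand": 0, "dp": [0, 0, -2.3], "rot": [0, 0, 0]}, {"hand": 0, "dp": [0, 0, -3.3], "rot": [0, 0, 0]}, {"hand": 0, "dp": [0, 0, -4.2], "rot": [0, 0, 0]}])

```text
time: 11.77
tcp_pos: [0.4704, 0.113, 0.2164]
orientation: [-0.0, 0.066, 0.998, 0.0]
contact_force: [0.8, 0.7, -1.0]
grip_width: 0.0141
grip_force: 58.6
```

send_rows(rows=[{"hand": 0, "dp": [-0.1, -0.9, 0], "rot": [0, 0, -0.3]}, {"hand": 0, "dp": [-0.2, -2.1, 0], "rot": [0, 0, -0.6]}, {"hand": 0, "dp": [-0.3, -3.4, 0], "rot": [0, 0, -0.9]}, {"hand": 0, "dp": [-0.4, -4.7, 0], "rot": [0, 0, -1.2]}, {"hand": 0, "dp": [-0.5, -6.0, 0], "rot": [0, 0, -1.55]}])

```text
time: 12.18
tcp_pos: [0.4613, -0.0685, 0.215]
orientation: [0.0, -0.017, 1.0, 0.0]
contact_force: [1.2, -0.6, -1.3]
grip_width: 0.0143
grip_force: 58.8
```

```bash
python3 go.py new -24 215
```

```text
12.1833 [ 0.461 -0.068  0.215] 0.014313601196880172 58.76374661922455 [ 1.158 -0.63  -1.274]
dp [ 0.556 -9.837 -0.003] rot [0.002 0.001 0.023]
```

send_rows(rows=[{"hand": 0, "dp": [0.1, -1.3, 0], "rot": [0, 0, 0]}, {"hand": 0, "dp": [0.2, -2.6, 0], "rot": [0, 0, 0]}, {"hand": 0, "dp": [0.25, -3.8, 0], "rot": [0, 0, 0]}, {"hand": 0, "dp": [0.3, -5.0, 0], "rot": [0, 0, 0]}, {"hand": 0, "dp": [0.35, -6.2, 0], "rot": [0, 0, 0]}])

```text
time: 12.6
tcp_pos: [0.4564, -0.2549, 0.2148]
orientation: [-0.0, -0.015, 1.0, 0.0]
contact_force: [1.0, 0.0, -1.7]
grip_width: 0.0146
grip_force: 58.7
```

send_rows(rows=[{"hand": 0, "dp": [0.1, -1.2, 0], "rot": [0, 0, 0]}, {"hand": 0, "dp": [0.15, -2.3, 0], "rot": [0, 0, 0]}, {"hand": 0, "dp": [0.2, -3.2, 0], "rot": [0, 0, 0]}, {"hand": 0, "dp": [0.2, -3.65, 0], "rot": [0, 0, 0]}, {"hand": 0, "dp": [0.2, -3.65, 0], "rot": [0, 0, 0]}])

```text
time: 13.02
tcp_pos: [0.4537, -0.367, 0.2149]
orientation: [0.0, -0.013, 1.0, -0.001]
contact_force: [0.1, 0.7, -1.7]
grip_width: 0.0144
grip_force: 58.6
```

send_rows(rows=[{"hand": 0, "dp": [0, 0, 0], "rot": [0, 0, 0]}, {"hand": 0, "dp": [0, 0, 0], "rot": [0, 0, 0]}])

```text
time: 13.18
tcp_pos: [0.4547, -0.3605, 0.2143]
orientation: [-0.0, -0.016, 1.0, 0.001]
contact_force: [0.4, 0.5, -1.7]
grip_width: 0.0147
grip_force: 58.7
```

```bash
python3 go.py new -24 89.7
```

```text
13.1833 [ 0.455 -0.361  0.214] 0.014735739080800015 58.6506986618042 [ 0.42   0.467 -1.683]
dp [ 0.008 -0.125  4.153] rot [ 0.025 -0.009  0.016]
```

send_rows(rows=[{"hand": 0, "dp": [0, -0.1, 0], "rot": [0, 0, 0]}, {"hand": 0, "dp": [0, -0.1, 0.3], "rot": [0, 0, 0]}, {"hand": 0, "dp": [0, -0.1, 1.1], "rot": [0, 0, 0]}, {"hand": 0, "dp": [0, -0.1, 2.0], "rot": [0, 0, 0]}, {"hand": 0, "dp": [0, -0.1, 2.7], "rot": [0, 0, 0]}])

```text
time: 13.6
tcp_pos: [0.4546, -0.3647, 0.1321]
orientation: [-0.0, -0.016, 1.0, 0.0]
contact_force: [0.3, -0.2, -2.0]
grip_width: 0.014
grip_force: 58.9
```

send_rows(rows=[{"hand": 0, "dp": [0, 0, 0.2], "rot": [0, 0, 0]}, {"hand": 0, "dp": [0, 0, 0.4], "rot": [0, 0, 0]}, {"hand": 0, "dp": [0, 0, 0.4], "rot": [0, 0, 0]}])

```text
time: 13.85
tcp_pos: [0.4545, -0.3656, 0.121]
orientation: [-0.001, -0.015, 1.0, 0.0]
contact_force: [-0.4, -0.2, -1.0]
grip_width: 0.0142
grip_force: 58.7
```

```bash
python3 go.py new -24 89.7
```

```text
13.85 [ 0.455 -0.366  0.121] 0.014179868362843939 58.73144567012787 [-0.431 -0.245 -1.036]
dp [0.    0.053 1.042] rot [ 0.009 -0.01  -0.001]
```

send_rows(rows=[{"hand": 0, "dp": [0, 0.05, 0.25], "rot": [0, 0, 0]}, {"hand": 0, "dp": [0, 0.05, 0.5], "rot": [0, 0, 0]}, {"hand": 0, "dp": [0, 0.05, 0.75], "rot": [0, 0, 0]}, {"hand": 0, "dp": [0, 0.05, 0.95], "rot": [0, 0, 0]}, {"hand": 0, "dp": [0, 0.05, 1.0], "rot": [0, 0, 0]}])

```text
time: 14.27
tcp_pos: [0.4541, -0.3644, 0.0908]
orientation: [-0.001, -0.015, 1.0, 0.0]
contact_force: [-0.7, -0.8, -1.9]
grip_width: 0.0138
grip_force: 59.3
```

send_rows(rows=[{"hand": 0, "dp": [0, 0, 0.05], "rot": [0, 0, 0]}, {"hand": 0, "dp": [0, 0, 0.08], "rot": [0, 0, 0]}, {"hand": 0, "dp": [0, 0, 0.08], "rot": [0, 0, 0]}])

```text
time: 14.52
tcp_pos: [0.4543, -0.3647, 0.0899]
orientation: [-0.0, -0.015, 1.0, 0.0]
contact_force: [-1.3, 0.7, 2.5]
grip_width: 0.0147
grip_force: 59.8
```

send_rows(rows=[{"hand": 0, "dp": [0, 0, 0.03], "rot": [0, 0, 0]}, {"hand": 0, "dp": [0, 0, 0.06], "rot": [0, 0, 0]}, {"hand": 0, "dp": [0, 0, 0.06], "rot": [0, 0, 0]}])

```text
time: 14.77
tcp_pos: [0.4542, -0.3649, 0.0899]
orientation: [-0.0, -0.015, 1.0, 0.0]
contact_force: [-4.0, 2.9, 16.6]
grip_width: 0.0142
grip_force: 61.8
```

send_rows(rows=[{"hand": 0.42, "dp": [0, 0, -0.1], "rot": [0, 0, 0]}, {"hand": 0.42, "dp": [0, 0, -0.1], "rot": [0, 0, 0]}, {"hand": 0.42, "dp": [0, 0, -0.1], "rot": [0, 0, 0]}, {"hand": 0.42, "dp": [0, 0, -0.1], "rot": [0, 0, 0]}])

```text
time: 15.1
tcp_pos: [0.4548, -0.3649, 0.0905]
orientation: [0.0, -0.015, 1.0, -0.0]
contact_force: [-0.6, 0.3, -0.1]
grip_width: 0.0362
grip_force: 0.0
```

send_rows(rows=[{"hand": 0.42, "dp": [0, 0, -0.5], "rot": [0, 0, 0]}, {"hand": 0.42, "dp": [0, 0, -1.3], "rot": [0, 0, 0]}, {"hand": 0.42, "dp": [0, 0, -2.1], "rot": [0, 0, 0]}, {"hand": 0.42, "dp": [0, 0, -2.8], "rot": [0, 0, 0]}])

```text
time: 15.43
tcp_pos: [0.4546, -0.3649, 0.1753]
orientation: [-0.0, -0.015, 1.0, 0.0]
contact_force: [0.8, 0.6, -0.3]
grip_width: 0.0362
grip_force: 0.0
```

send_rows(rows=[{"hand": 0.42, "dp": [-0.05, 0.8, 0], "rot": [0, 0, 0]}, {"hand": 0.42, "dp": [-0.1, 2.1, 0], "rot": [0, 0, 0]}, {"hand": 0.42, "dp": [-0.2, 3.4, 0], "rot": [0, 0, 0]}, {"hand": 0.42, "dp": [-0.25, 4.7, 0], "rot": [0, 0, 0]}, {"hand": 0.42, "dp": [-0.35, 6.0, 0], "rot": [0, 0, 0]}])

```text
time: 15.85
tcp_pos: [0.4591, -0.1831, 0.1744]
orientation: [-0.0, -0.015, 1.0, 0.0]
contact_force: [1.2, 1.5, -0.0]
grip_width: 0.036
grip_force: 0.0
```

send_rows(rows=[{"hand": 0.42, "dp": [-0.05, 1.3, 0], "rot": [0, 0, 0.3]}, {"hand": 0.42, "dp": [-0.15, 2.6, 0], "rot": [0, 0, 0.6]}, {"hand": 0.42, "dp": [-0.2, 3.9, 0], "rot": [0, 0, 0.9]}, {"hand": 0.42, "dp": [-0.3, 5.1, 0], "rot": [0, 0, 1.2]}, {"hand": 0.42, "dp": [-0.35, 6.2, 0], "rot": [0, 0, 1.55]}])

```text
time: 16.27
tcp_pos: [0.4646, 0.0042, 0.1744]
orientation: [0.0, 0.066, 0.998, 0.0]
contact_force: [-0.3, -0.2, -0.1]
grip_width: 0.0362
grip_force: 0.0
```

```bash
python3 go.py old -24 175
```

```text
16.2667 [0.465 0.004 0.174] 0.03616317363720545 0.0 [-0.344 -0.161 -0.132]
dp [ 0.26   2.018 -0.019] rot [ 0.003  0.002 -0.005]
```

send_rows(rows=[{"hand": 0.42, "dp": [0.15, 1.0, 0], "rot": [0, 0, 0]}, {"hand": 0.42, "dp": [0.25, 1.8, 0], "rot": [0, 0, 0]}, {"hand": 0.42, "dp": [0.25, 2.0, 0], "rot": [0, 0, 0]}, {"hand": 0.42, "dp": [0.25, 2.0, 0], "rot": [0, 0, 0]}, {"hand": 0.42, "dp": [0.25, 2.0, 0], "rot": [0, 0, 0]}])

```text
time: 16.68
tcp_pos: [0.465, 0.0616, 0.1744]
orientation: [-0.0, 0.066, 0.998, -0.0]
contact_force: [-0.4, 0.6, -0.3]
grip_width: 0.0361
grip_force: 0.0
```

```bash
python3 go.py old -24 87
```

```text
16.6833 [0.465 0.062 0.174] 0.036066426259316824 0.0 [-0.437  0.564 -0.323]
dp [0.02  0.121 2.913] rot [-0.007 -0.001  0.   ]
```

send_rows(rows=[{"hand": 0.42, "dp": [0, 0.1, 0.6], "rot": [0, 0, 0]}, {"hand": 0.42, "dp": [0, 0.1, 1.5], "rot": [0, 0, 0]}, {"hand": 0.42, "dp": [0, 0.1, 2.3], "rot": [0, 0, 0]}, {"hand": 0.42, "dp": [0, 0.1, 2.9], "rot": [0, 0, 0]}, {"hand": 0.42, "dp": [0, 0.1, 2.9], "rot": [0, 0, 0]}])

```text
time: 17.1
tcp_pos: [0.4645, 0.0625, 0.0853]
orientation: [-0.002, 0.068, 0.998, -0.001]
contact_force: [-0.0, -0.6, -0.2]
grip_width: 0.0359
grip_force: 0.0
```

send_rows(rows=[{"hand": 0.42, "dp": [0, 0, 0], "rot": [0, 0, 0]}, {"hand": 0.42, "dp": [0, 0, 0], "rot": [0, 0, 0]}, {"hand": 0, "dp": [0, 0, 0], "rot": [0, 0, 0]}, {"hand": 0, "dp": [0, 0, 0], "rot": [0, 0, 0]}, {"hand": 0, "dp": [0, 0, 0], "rot": [0, 0, 0]}])

```text
time: 17.52
tcp_pos: [0.466, 0.065, 0.0886]
orientation: [0.001, 0.066, 0.998, 0.0]
contact_force: [0.3, -1.0, 5.1]
grip_width: 0.0143
grip_force: 58.9
```

send_rows(rows=[{"hand": 0, "dp": [0, 0, 0], "rot": [0, 0, 0]}, {"hand": 0, "dp": [0, 0, 0], "rot": [0, 0, 0]}, {"hand": 0, "dp": [0, 0, 0], "rot": [0, 0, 0]}])

```text
time: 17.77
tcp_pos: [0.466, 0.065, 0.0887]
orientation: [0.001, 0.066, 0.998, 0.0]
contact_force: [-0.7, -0.8, 7.7]
grip_width: 0.0146
grip_force: 59.1
```

send_rows(rows=[{"hand": 0, "dp": [0, 0, -0.4], "rot": [0, 0, 0]}, {"hand": 0, "dp": [0, 0, -1.3], "rot": [0, 0, 0]}, {"hand": 0, "dp": [0, 0, -2.3], "rot": [0, 0, 0]}, {"hand": 0, "dp": [0, 0, -3.3], "rot": [0, 0, 0]}, {"hand": 0, "dp": [0, 0, -4.2], "rot": [0, 0, 0]}])

```text
time: 18.18
tcp_pos: [0.4649, 0.0651, 0.2153]
orientation: [0.0, 0.066, 0.998, 0.0]
contact_force: [0.5, 0.6, -0.8]
grip_width: 0.0143
grip_force: 58.3
```

send_rows(rows=[{"hand": 0, "dp": [-0.1, -0.9, 0], "rot": [0, 0, -0.3]}, {"hand": 0, "dp": [-0.2, -2.1, 0], "rot": [0, 0, -0.6]}, {"hand": 0, "dp": [-0.3, -3.4, 0], "rot": [0, 0, -0.9]}, {"hand": 0, "dp": [-0.4, -4.7, 0], "rot": [0, 0, -1.2]}, {"hand": 0, "dp": [-0.5, -6.0, 0], "rot": [0, 0, -1.55]}])

```text
time: 18.6
tcp_pos: [0.4559, -0.1164, 0.214]
orientation: [0.0, -0.017, 1.0, 0.0]
contact_force: [0.2, -0.1, -1.4]
grip_width: 0.0141
grip_force: 58.5
```

```bash
python3 go.py new 24 215
```

```text
18.6 [ 0.456 -0.116  0.214] 0.014053898710791695 58.492836356163025 [ 0.159 -0.13  -1.357]
dp [ 0.319 -6.647 -0.036] rot [0.002 0.005 0.023]
```

send_rows(rows=[{"hand": 0, "dp": [0.1, -1.3, 0], "rot": [0, 0, 0]}, {"hand": 0, "dp": [0.15, -2.6, 0], "rot": [0, 0, 0]}, {"hand": 0, "dp": [0.25, -3.8, 0], "rot": [0, 0, 0]}, {"hand": 0, "dp": [0.3, -5.0, 0], "rot": [0, 0, 0]}, {"hand": 0, "dp": [0.3, -6.0, 0], "rot": [0, 0, 0]}])

```text
time: 19.02
tcp_pos: [0.4517, -0.2982, 0.2139]
orientation: [0.0, -0.014, 1.0, -0.0]
contact_force: [0.6, 1.0, -1.5]
grip_width: 0.0143
grip_force: 58.5
```

send_rows(rows=[{"hand": 0, "dp": [0, -0.5, 0], "rot": [0, 0, 0]}, {"hand": 0, "dp": [0, -0.6, 0], "rot": [0, 0, 0]}, {"hand": 0, "dp": [0, -0.6, 0], "rot": [0, 0, 0]}, {"hand": 0, "dp": [0, -0.6, 0], "rot": [0, 0, 0]}])

```text
time: 19.35
tcp_pos: [0.4532, -0.3117, 0.2133]
orientation: [-0.0, -0.016, 1.0, 0.001]
contact_force: [-0.3, 0.9, -0.2]
grip_width: 0.0145
grip_force: 58.5
```

```bash
python3 go.py new 24 88.7
```

```text
19.35 [ 0.453 -0.312  0.213] 0.01453223537021802 58.47799479961395 [-0.257  0.946 -0.156]
dp [ 0.01  -0.149  4.153] rot [ 0.017 -0.008  0.004]
```

send_rows(rows=[{"hand": 0, "dp": [0, -0.1, 0], "rot": [0, 0, 0]}, {"hand": 0, "dp": [0, -0.1, 0.3], "rot": [0, 0, 0]}, {"hand": 0, "dp": [0, -0.1, 1.1], "rot": [0, 0, 0]}, {"hand": 0, "dp": [0, -0.1, 2.0], "rot": [0, 0, 0]}, {"hand": 0, "dp": [0, -0.1, 2.7], "rot": [0, 0, 0]}])

```text
time: 19.77
tcp_pos: [0.4536, -0.3148, 0.1309]
orientation: [-0.0, -0.016, 1.0, 0.0]
contact_force: [0.7, 0.1, -0.3]
grip_width: 0.0144
grip_force: 58.6
```

send_rows(rows=[{"hand": 0, "dp": [0, 0, 0.2], "rot": [0, 0, 0]}, {"hand": 0, "dp": [0, 0, 0.4], "rot": [0, 0, 0]}, {"hand": 0, "dp": [0, 0, 0.4], "rot": [0, 0, 0]}])

```text
time: 20.02
tcp_pos: [0.4535, -0.3158, 0.1198]
orientation: [-0.001, -0.016, 1.0, 0.0]
contact_force: [-0.0, -0.1, -0.4]
grip_width: 0.0141
grip_force: 58.6
```

```bash
python3 go.py new 24 88.7
```

```text
20.0167 [ 0.453 -0.316  0.12 ] 0.01413900116179168 58.57097089290619 [-0.036 -0.131 -0.363]
dp [ 0.016 -0.008  1.037] rot [ 0.008 -0.011  0.   ]
```

send_rows(rows=[{"hand": 0, "dp": [0, 0, 0.25], "rot": [0, 0, 0]}, {"hand": 0, "dp": [0, 0, 0.5], "rot": [0, 0, 0]}, {"hand": 0, "dp": [0, 0, 0.75], "rot": [0, 0, 0]}, {"hand": 0, "dp": [0, 0, 0.95], "rot": [0, 0, 0]}, {"hand": 0, "dp": [0, 0, 1.0], "rot": [0, 0, 0]}])

```text
time: 20.43
tcp_pos: [0.4531, -0.3161, 0.0896]
orientation: [-0.001, -0.015, 1.0, 0.0]
contact_force: [0.2, -0.3, -0.7]
grip_width: 0.0143
grip_force: 58.7
```

send_rows(rows=[{"hand": 0, "dp": [0, 0, 0.05], "rot": [0, 0, 0]}, {"hand": 0, "dp": [0, 0, 0.08], "rot": [0, 0, 0]}, {"hand": 0, "dp": [0, 0, 0.08], "rot": [0, 0, 0]}])

```text
time: 20.68
tcp_pos: [0.4533, -0.3165, 0.0887]
orientation: [-0.0, -0.015, 1.0, 0.0]
contact_force: [-2.1, 1.4, 3.5]
grip_width: 0.0142
grip_force: 59.2
```

send_rows(rows=[{"hand": 0, "dp": [0, 0, 0.03], "rot": [0, 0, 0]}, {"hand": 0, "dp": [0, 0, 0.06], "rot": [0, 0, 0]}, {"hand": 0, "dp": [0, 0, 0.06], "rot": [0, 0, 0]}])

```text
time: 20.93
tcp_pos: [0.4533, -0.3166, 0.0886]
orientation: [0.0, -0.015, 1.0, 0.0]
contact_force: [-4.1, 2.2, 18.9]
grip_width: 0.0143
grip_force: 61.4
```

send_rows(rows=[{"hand": 0.42, "dp": [0, 0, -0.1], "rot": [0, 0, 0]}, {"hand": 0.42, "dp": [0, 0, -0.1], "rot": [0, 0, 0]}, {"hand": 0.42, "dp": [0, 0, -0.1], "rot": [0, 0, 0]}, {"hand": 0.42, "dp": [0, 0, -0.1], "rot": [0, 0, 0]}])

```text
time: 21.27
tcp_pos: [0.4538, -0.3165, 0.0893]
orientation: [0.0, -0.015, 1.0, -0.0]
contact_force: [-0.6, 0.9, 0.5]
grip_width: 0.0362
grip_force: 0.0
```

send_rows(rows=[{"hand": 0.42, "dp": [0, 0, -0.5], "rot": [0, 0, 0]}, {"hand": 0.42, "dp": [0, 0, -1.3], "rot": [0, 0, 0]}, {"hand": 0.42, "dp": [0, 0, -2.1], "rot": [0, 0, 0]}, {"hand": 0.42, "dp": [0, 0, -2.8], "rot": [0, 0, 0]}])

```text
time: 21.6
tcp_pos: [0.4535, -0.3164, 0.174]
orientation: [-0.0, -0.015, 1.0, 0.0]
contact_force: [0.8, 0.0, -0.3]
grip_width: 0.0358
grip_force: 0.0
```

send_rows(rows=[{"hand": 0.42, "dp": [-0.05, 0.8, 0], "rot": [0, 0, 0]}, {"hand": 0.42, "dp": [-0.1, 2.0, 0], "rot": [0, 0, 0]}, {"hand": 0.42, "dp": [-0.15, 3.3, 0], "rot": [0, 0, 0]}, {"hand": 0.42, "dp": [-0.2, 4.5, 0], "rot": [0, 0, 0]}, {"hand": 0.42, "dp": [-0.25, 5.7, 0], "rot": [0, 0, 0]}])

```text
time: 22.02
tcp_pos: [0.4556, -0.1437, 0.1731]
orientation: [-0.0, -0.015, 1.0, 0.0]
contact_force: [0.3, 0.7, 1.6]
grip_width: 0.0356
grip_force: 0.0
```

send_rows(rows=[{"hand": 0.42, "dp": [-0.05, 1.2, 0], "rot": [0, 0, 0.3]}, {"hand": 0.42, "dp": [-0.15, 2.4, 0], "rot": [0, 0, 0.6]}, {"hand": 0.42, "dp": [-0.2, 3.6, 0], "rot": [0, 0, 0.9]}, {"hand": 0.42, "dp": [-0.25, 4.6, 0], "rot": [0, 0, 1.2]}, {"hand": 0.42, "dp": [-0.25, 5.2, 0], "rot": [0, 0, 1.55]}])

```text
time: 22.43
tcp_pos: [0.4587, 0.0148, 0.173]
orientation: [-0.0, 0.064, 0.998, 0.001]
contact_force: [-0.4, -0.2, -0.1]
grip_width: 0.0352
grip_force: 0.0
```

send_rows(rows=[{"hand": 0.42, "dp": [0, 0.2, 0], "rot": [0, 0, 0]}, {"hand": 0.42, "dp": [0, 0.2, 0], "rot": [0, 0, 0]}, {"hand": 0.42, "dp": [0, 0.2, 0], "rot": [0, 0, 0]}])

```text
time: 22.68
tcp_pos: [0.4596, 0.0159, 0.1733]
orientation: [0.0, 0.066, 0.998, -0.0]
contact_force: [0.4, -0.4, 0.5]
grip_width: 0.0358
grip_force: 0.0
```

```bash
python3 go.py old -72 87
```

```text
22.6833 [0.46  0.016 0.173] 0.035770118832437844 0.0 [ 0.387 -0.402  0.491]
dp [0.044 0.055 2.875] rot [-0.008  0.002  0.001]
```

send_rows(rows=[{"hand": 0.42, "dp": [0.04, 0.05, 0.6], "rot": [0, 0, 0]}, {"hand": 0.42, "dp": [0.04, 0.05, 1.5], "rot": [0, 0, 0]}, {"hand": 0.42, "dp": [0.04, 0.05, 2.3], "rot": [0, 0, 0]}, {"hand": 0.42, "dp": [0.04, 0.05, 2.85], "rot": [0, 0, 0]}, {"hand": 0.42, "dp": [0.04, 0.05, 2.85], "rot": [0, 0, 0]}])

```text
time: 23.1
tcp_pos: [0.4569, 0.0158, 0.0855]
orientation: [-0.003, 0.068, 0.998, -0.001]
contact_force: [0.3, -0.0, -0.1]
grip_width: 0.0358
grip_force: 0.0
```

send_rows(rows=[{"hand": 0.42, "dp": [0, 0, 0], "rot": [0, 0, 0]}, {"hand": 0.42, "dp": [0, 0, 0], "rot": [0, 0, 0]}, {"hand": 0, "dp": [0, 0, 0], "rot": [0, 0, 0]}, {"hand": 0, "dp": [0, 0, 0], "rot": [0, 0, 0]}, {"hand": 0, "dp": [0, 0, 0], "rot": [0, 0, 0]}])

```text
time: 23.52
tcp_pos: [0.4594, 0.018, 0.0889]
orientation: [0.001, 0.066, 0.998, 0.0]
contact_force: [-0.7, -1.6, 5.8]
grip_width: 0.0142
grip_force: 58.6
```

send_rows(rows=[{"hand": 0, "dp": [0, 0, 0], "rot": [0, 0, 0]}, {"hand": 0, "dp": [0, 0, 0], "rot": [0, 0, 0]}, {"hand": 0, "dp": [0, 0, 0], "rot": [0, 0, 0]}])

```text
time: 23.77
tcp_pos: [0.4594, 0.0181, 0.0889]
orientation: [0.001, 0.066, 0.998, -0.0]
contact_force: [0.1, -1.9, 6.9]
grip_width: 0.0142
grip_force: 58.8
```

send_rows(rows=[{"hand": 0, "dp": [0, 0, -0.4], "rot": [0, 0, 0]}, {"hand": 0, "dp": [0, 0, -1.3], "rot": [0, 0, 0]}, {"hand": 0, "dp": [0, 0, -2.3], "rot": [0, 0, 0]}, {"hand": 0, "dp": [0, 0, -3.3], "rot": [0, 0, 0]}, {"hand": 0, "dp": [0, 0, -4.2], "rot": [0, 0, 0]}])

```text
time: 24.18
tcp_pos: [0.4579, 0.0186, 0.2155]
orientation: [-0.0, 0.066, 0.998, 0.0]
contact_force: [0.5, 0.6, -1.3]
grip_width: 0.0144
grip_force: 58.6
```

send_rows(rows=[{"hand": 0, "dp": [-0.1, -0.8, 0], "rot": [0, 0, -0.3]}, {"hand": 0, "dp": [-0.2, -1.8, 0], "rot": [0, 0, -0.6]}, {"hand": 0, "dp": [-0.3, -2.9, 0], "rot": [0, 0, -0.9]}, {"hand": 0, "dp": [-0.4, -4.0, 0], "rot": [0, 0, -1.2]}, {"hand": 0, "dp": [-0.5, -5.0, 0], "rot": [0, 0, -1.55]}])

```text
time: 24.6
tcp_pos: [0.4529, -0.1335, 0.2142]
orientation: [0.0, -0.016, 1.0, 0.0]
contact_force: [-0.6, -0.4, -2.6]
grip_width: 0.0143
grip_force: 58.7
```

```bash
python3 go.py new 72 215
```

```text
24.6 [ 0.453 -0.133  0.214] 0.01428532011584494 58.68890404701233 [-0.571 -0.423 -2.557]
dp [ 0.192 -4.481 -0.028] rot [0.    0.002 0.014]
```

send_rows(rows=[{"hand": 0, "dp": [0.05, -1.2, 0], "rot": [0, 0, 0]}, {"hand": 0, "dp": [0.1, -2.4, 0], "rot": [0, 0, 0]}, {"hand": 0, "dp": [0.15, -3.4, 0], "rot": [0, 0, 0]}, {"hand": 0, "dp": [0.15, -4.1, 0], "rot": [0, 0, 0]}, {"hand": 0, "dp": [0.15, -4.4, 0], "rot": [0, 0, 0]}])

```text
time: 25.02
tcp_pos: [0.4524, -0.268, 0.2143]
orientation: [0.0, -0.013, 1.0, -0.001]
contact_force: [-0.0, -0.1, -2.1]
grip_width: 0.0142
grip_force: 58.6
```

send_rows(rows=[{"hand": 0, "dp": [0, 0, 0], "rot": [0, 0, 0]}, {"hand": 0, "dp": [0, 0, 0], "rot": [0, 0, 0]}, {"hand": 0, "dp": [0, 0, 0], "rot": [0, 0, 0]}])

```text
time: 25.27
tcp_pos: [0.453, -0.2618, 0.2135]
orientation: [-0.001, -0.016, 1.0, 0.001]
contact_force: [-0.9, 0.5, -1.3]
grip_width: 0.0143
grip_force: 58.6
```

```bash
python3 go.py new 72 88.9
```

```text
25.2667 [ 0.453 -0.262  0.214] 0.014315522930497345 58.60260844230652 [-0.946  0.484 -1.333]
dp [ 0.055 -0.215  4.153] rot [ 0.02  -0.009  0.019]
```

send_rows(rows=[{"hand": 0, "dp": [0.05, -0.17, 0], "rot": [0, 0, 0]}, {"hand": 0, "dp": [0.05, -0.17, 0.3], "rot": [0, 0, 0]}, {"hand": 0, "dp": [0.05, -0.17, 1.1], "rot": [0, 0, 0]}, {"hand": 0, "dp": [0.05, -0.17, 2.0], "rot": [0, 0, 0]}, {"hand": 0, "dp": [0.05, -0.17, 2.7], "rot": [0, 0, 0]}])

```text
time: 25.68
tcp_pos: [0.4517, -0.2683, 0.1312]
orientation: [-0.0, -0.016, 1.0, 0.0]
contact_force: [0.4, 0.9, -2.6]
grip_width: 0.0147
grip_force: 58.8
```

send_rows(rows=[{"hand": 0, "dp": [0, 0, 0.2], "rot": [0, 0, 0]}, {"hand": 0, "dp": [0, 0, 0.4], "rot": [0, 0, 0]}, {"hand": 0, "dp": [0, 0, 0.4], "rot": [0, 0, 0]}])

```text
time: 25.93
tcp_pos: [0.4516, -0.2691, 0.1201]
orientation: [-0.001, -0.015, 1.0, 0.0]
contact_force: [-0.4, -0.1, -2.2]
grip_width: 0.0148
grip_force: 58.6
```

```bash
python3 go.py new 72 88.9
```

```text
25.9333 [ 0.452 -0.269  0.12 ] 0.014761267721885685 58.64483892917633 [-0.396 -0.141 -2.195]
dp [0.002 0.034 1.041] rot [ 0.006 -0.011 -0.003]
```

send_rows(rows=[{"hand": 0, "dp": [0, 0.03, 0.25], "rot": [0, 0, 0]}, {"hand": 0, "dp": [0, 0.03, 0.5], "rot": [0, 0, 0]}, {"hand": 0, "dp": [0, 0.03, 0.75], "rot": [0, 0, 0]}, {"hand": 0, "dp": [0, 0.03, 0.95], "rot": [0, 0, 0]}, {"hand": 0, "dp": [0, 0.03, 1.0], "rot": [0, 0, 0]}])

```text
time: 26.35
tcp_pos: [0.4513, -0.2683, 0.09]
orientation: [-0.001, -0.015, 1.0, 0.0]
contact_force: [-0.3, 0.2, -2.5]
grip_width: 0.0147
grip_force: 58.9
```

send_rows(rows=[{"hand": 0, "dp": [0, 0, 0.05], "rot": [0, 0, 0]}, {"hand": 0, "dp": [0, 0, 0.08], "rot": [0, 0, 0]}, {"hand": 0, "dp": [0, 0, 0.08], "rot": [0, 0, 0]}])

```text
time: 26.6
tcp_pos: [0.4515, -0.2686, 0.089]
orientation: [-0.0, -0.015, 1.0, 0.0]
contact_force: [-1.0, 0.3, 2.9]
grip_width: 0.0148
grip_force: 59.4
```

send_rows(rows=[{"hand": 0, "dp": [0, 0, 0.03], "rot": [0, 0, 0]}, {"hand": 0, "dp": [0, 0, 0.06], "rot": [0, 0, 0]}, {"hand": 0, "dp": [0, 0, 0.06], "rot": [0, 0, 0]}])

```text
time: 26.85
tcp_pos: [0.4514, -0.2687, 0.0889]
orientation: [0.0, -0.015, 1.0, 0.001]
contact_force: [-4.1, 2.3, 20.3]
grip_width: 0.0141
grip_force: 61.9
```

Seated. I'll release, rise and move aside for a final look.

send_rows(rows=[{"hand": 0.42, "dp": [0, 0, -0.1], "rot": [0, 0, 0]}, {"hand": 0.42, "dp": [0, 0, -0.1], "rot": [0, 0, 0]}, {"hand": 0.42, "dp": [0, 0, -0.1], "rot": [0, 0, 0]}, {"hand": 0.42, "dp": [0, 0, -0.1], "rot": [0, 0, 0]}])

```text
time: 27.18
tcp_pos: [0.452, -0.2686, 0.0896]
orientation: [0.0, -0.015, 1.0, -0.0]
contact_force: [-0.0, -0.4, 0.4]
grip_width: 0.0361
grip_force: 0.0
```

send_rows(rows=[{"hand": 0.42, "dp": [0, 0, -0.5], "rot": [0, 0, 0]}, {"hand": 0.42, "dp": [0, 0, -1.5], "rot": [0, 0, 0]}, {"hand": 0.42, "dp": [0, 0, -2.5], "rot": [0, 0, 0]}, {"hand": 0.42, "dp": [0, 0, -3.5], "rot": [0, 0, 0]}, {"hand": 0.42, "dp": [0, 0, -4.2], "rot": [0, 0, 0]}])

```text
time: 27.6
tcp_pos: [0.4523, -0.269, 0.2177]
orientation: [0.001, -0.015, 1.0, -0.001]
contact_force: [-0.0, -1.0, 0.2]
grip_width: 0.0359
grip_force: 0.0
```

send_rows(rows=[{"hand": 0.42, "dp": [0, 1.2, 0], "rot": [0, 0, 0]}, {"hand": 0.42, "dp": [-0.1, 2.4, 0], "rot": [0, 0, 0]}, {"hand": 0.42, "dp": [-0.2, 3.6, 0], "rot": [0, 0, 0]}, {"hand": 0.42, "dp": [-0.3, 4.8, 0], "rot": [0, 0, 0]}, {"hand": 0.42, "dp": [-0.3, 5.5, 0], "rot": [0, 0, 0]}])

```text
time: 28.02
tcp_pos: [0.4558, -0.0992, 0.2153]
orientation: [-0.0, -0.017, 1.0, 0.001]
contact_force: [0.7, 0.1, 0.1]
grip_width: 0.036
grip_force: 0.0
```

send_rows(rows=[{"hand": 0.42, "dp": [0, 0, 0], "rot": [0, 0, 0]}, {"hand": 0.42, "dp": [0, 0, 0], "rot": [0, 0, 0]}, {"hand": 0.42, "dp": [0, 0, 0], "rot": [0, 0, 0]}])

```text
time: 28.27
tcp_pos: [0.4558, -0.1041, 0.2156]
orientation: [0.0, -0.015, 1.0, -0.0]
contact_force: [-0.1, 0.1, -1.1]
grip_width: 0.036
grip_force: 0.0
```

```bash
python3 -c "
from h import *
p=ctrl.get_image('side'); crop(p,240,110,460,330,3,'s3.png')
print(ctrl.get_state()['contact_force'])"
```

```text
[ 0.5964195  -1.18001983  0.21288469]
```

View pics/s3.png

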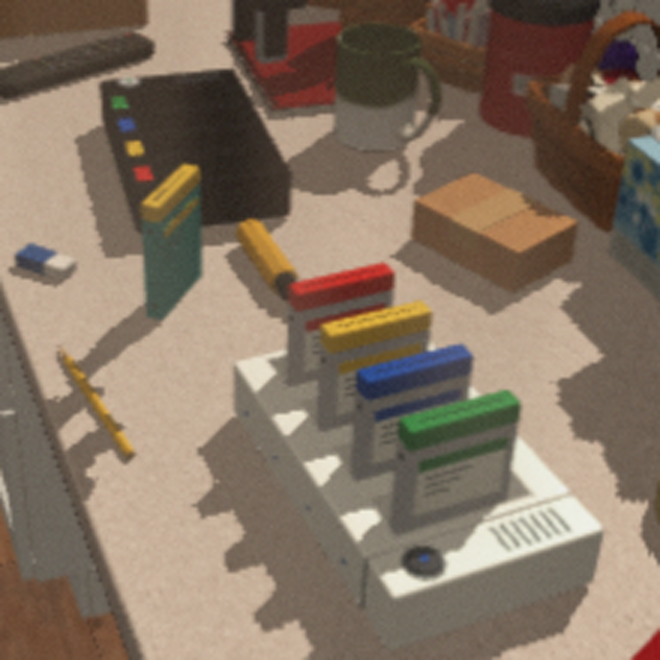

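All four drives stand home in the white dock. From its button the order is green (393,250), blue (378,233), yellow (365,219), red (354,205). The turquoise look-alike has not moved.

```bash
python3 -c "
from workcell import ctrl
print(ctrl.hand_in())"
```

```text
the job is handed in; nothing more can be done
None
```

The four drives now stand home in the white dock in the order green, blue, yellow, red from its power button, matching the black dock; the job was handed in after about 28 s of robot time, and no verdict came back.

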